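# Hold the glued hand block in the corner jig

### The job

The grip rib of the wooden hand block has just been glued on. Pick the block up by its rib, set it down lightly, flat on the plywood bed of the corner jig with its long side along the long fence, and press it gently into the corner so that it pushes both sprung fences back at the same time, each about half of its 12 mm travel and never onto its stop. Finish while still holding it pressed there (do not let go), and leave the other things on the table where they are.

Things in the scene. Friction and masses are not known exactly. Their poses are not given: they have to be found in the camera images.
- block_centre (a point): Centre of the loose wooden hand block (about 0.18 kg), 26 mm above its underside. Sole 80 mm (its x) by 50 mm (y), 24 mm high; centred on it a grip rib along x, 62 mm (x) by 24 mm (y), 24 to 52 mm above the underside. Stands on the table at the start, z up; a half turn makes no difference. Grip the rib across its 24 mm.
- jig: Corner jig fixed to the table: plywood bed 170 mm (its x) by 130 mm (y), top at z = 10 mm, two grey metal fences at right angles at its +x and +y sides, a dark steel rail behind each. Origin on the table top under the bed's centre, z up. A block just touching both fences has its centre at x = 10, y = 5, z = 36 mm here; with both half pressed, at x = 16, y = 11 mm.
- long_fence (a joint): Travel of the long fence along the jig's +y, in m: 0 at rest, 0.012 on its stop; a spring of 1.5 N per mm (no preload) pushes it back. Its face, which looks to the jig's -y, is at y = 30 mm at rest and runs from x = -60 to 45 mm; fence top 18 mm, rail top 20 mm above the bed.
- short_fence (a joint): Travel of the short fence along the jig's +x, in m: 0 at rest, 0.012 on its stop; a spring of 1.5 N per mm (no preload) pushes it back. Its face, which looks to the jig's -x, is at x = 50 mm at rest and runs from y = -50 to 25 mm; fence top 18 mm, rail top 20 mm above the bed.
- tape_grey: Roll of grey cloth tape lying flat, 80 mm across, 24 mm high; origin under its centre. A bystander.
- disc_stack: Round pile of pale discs, 72 mm across, 34 mm high; origin under its centre. A bystander.
- tea_mug: White mug, 92 mm across without its handle, 95 mm high; origin under it. A bystander.
- marker: Red and white marker pen lying on the table, 135 mm long, 17 mm thick; origin under its centre. A bystander.
- glue_bottle: White squeeze bottle with a red cone nozzle, 57 mm across, 241 mm high; origin under its centre. A bystander.
Not all that is in view belongs to the job. Leave any green or orange look-alike of the part that bears block_centre alone.

How it is judged:
On the way:
1. the hand block is picked up clear of the table (height (world z) of block_centre above 0.05 m), for 0.1 s.
At the end, for the whole second after the job is handed in: The hand block is upright and flat on the jig's bed (centre within about 3 mm of its seated height, tilt under 0.06 rad), its long side along the long fence (within 0.06 rad), and pushes both fences back at once, each by 2 to 10.5 mm; the fingers still hold or press it (over 2 N) and it is at rest (value of joint long_fence between 0.002 and 0.0105 m and value of joint short_fence between 0.002 and 0.0105 m and x of block_centre in the frame of jig between 0.0105 and 0.0225 m and y of block_centre in the frame of jig between 0.0055 and 0.0175 m and z of block_centre in the frame of jig between 0.033 and 0.0395 m and angle between block_centre's own z axis and vertical below 0.06 rad and angle between the x axis of block_centre and the x axis of jig, either way round below 0.06 rad and contact force between rib_block and jig above 2 N and contact force between the fingers and rib_block above 2 N and linear speed of rib_block below 0.01 m/s); the arm keeps its last pose, push and grip.
It fails at once if a fence was driven onto its stop (over 11.5 mm) (value of joint any of long_fence, short_fence above 0.0115 m).
It fails at once if the block was pressed or dropped hard on the jig (over 80 N) (contact force between rib_block and jig above 80 N).
It fails at once if a bystander was moved (over 30 mm) (distance of any of tape_grey, disc_stack, tea_mug, marker, glue_bottle from where it was at the start of the episode above 0.03 m).
It also fails if it takes over 42 s, if anything falls off the work surface, if the arm or the gripper's body presses on something with over 40 N, if the wrist force passes 120 N, or if a joint passes its speed limit or range.

### The arm

A 6-joint arm with a two-finger parallel gripper is mounted at the origin on a cart in front of the work surface, level with it; the furniture and walls round the work are solid. World frame = base frame: x ahead of the robot, y to its left, z up, the work surface at z = 0. Lengths are in m, angles in rad, forces in N, time in s.
With the tool pointing down it reaches from about 0.375 to 0.9 m from the base axis. Payload 3.1 kg.
Tool frame: the origin (TCP) lies midway between the tips of the shut fingers; the grasp point (between the pads) lies arm.grip_point_offset behind it (arm.grip_point_offset is the distance from the TCP to the grasp point, in m); z points along the fingers, y is the line along which they close (so a half turn about z gives the same grasp; the last joint's range is limited). The gripper opens to 87 mm and grips with 3 to 60 N. Pads are 19 mm wide; open, the fingers measure 117 mm over their backs; the gripper's body (75 mm by 190 mm) begins 51 mm behind the grasp point.
Start: joints at [1.091, 0.527, 1.433, -0, 1.181, -0.178], TCP at [0.185, 0.597, 0.223] pointing down, gripper open.
Joint ranges: [-3.08, 3.08], [-0.75, 2.2], [0.22, 2.44], [-1.43, 4.57], [0, 2.65], [-2.85, 2.85]. Speed limits (rad/s): [2.79, 2.79, 3.14, 3.14, 3.14, 3.14].

### API

Orientations are given as [roll, pitch, yaw] about the fixed x, y, z axes, in that order (R = Rz(yaw) Ry(pitch) Rx(roll)).
In Python, from workcell import arm gives the robot as it stands. The module is installed in compiled form; this text tells all that it offers.
- The arm moves only by the tool servo_tool, never from a script. Its argument "moves" is a list of rows, each an object with "xyz": the shift along the world's x, y, z in units of 60 mm (1.0 is 60 mm), a list of three; "turn": the turn about the world's z in rad; "jaw": the opening, from 0 (shut) to 1 (fully open). A call has 1 to 10 rows; each row shifts and turns the commanded pose from where the row before left it; what a row does not reach is not made up. A row lasts 1/8 s, in which the tool goes at most 62.5 mm and 10.7 degrees, less where a joint would pass 70% of its speed; a pose out of reach is approached as far as the arm can. A call is refused whole if a number of a shift passes 1 or a number of a turn 0.188, either way. A call with a gripper value outside its range is refused whole. The fingers move at their own pace and stop on an object; "newtons" is the grip in N (left out, the last holds). Time passes only in rows, so rows that do not move let the fingers close. It gives the time, the measured TCP pose, the force, the opening and the grip force at its end, in the units of the state.
- arm.observe(): the state, without advancing time (a new reading comes with each control period).
- arm.read_camera(name): name is "side" or "top" or "wrist"; returns the picture (480x640x3 uint8, red, green, blue); there is no depth.
- arm.camera_info(name): a dict with "K" (3x3 intrinsics, pixels), "k1" (the pictures are not rectified: a ray, as slopes to the right and down, at radius r is drawn at 1 + k1 r^2 times it, then the intrinsics apply), "R" (3x3) and "t" (3): a world point X has camera coordinates R X + t. Camera axes: x right, y down, z forward; pixel columns grow to the right and rows downward; lengths in m; the calibration is good to about 2 mm. A picture is of the moment at which its call begins: read the wrist's pose just before it. camera_info takes no time and is no camera call; for the wrist camera it gives the pose at the moment of the call.
- arm.job_done(): hands the job in; it is judged then, once.
Trained networks look in the newest picture that a camera, given by its name, has taken for a name from the list of things; names that differ only in an ending like _2 or _b are one class to them, and where a whole thing is asked for, a point or a joint stands for the part that bears it (a point fixed in the world has none). Each returns a list of dicts, best first, with "p" (0 to 1); they miss things now and then, are a little off and sometimes report something else, mostly with a low value. They report only what shows in the picture. A call takes as long as a camera call. They do not tell look-alikes from the thing itself.
- arm.silhouettes(thing, camera): "region" (480x640 bool, what is visible of it) and "extent" ([left, top, right, bottom] in pixels, round what is visible of it).
The state is a dict: "t": time; "joint_positions": joint angles; "dq": joint speeds; "effort": joint torques, N m; "ee_pos": TCP position; "eef_rot": TCP orientation; "wrist_force": force on the tool from outside, world axes, zero at the start; "ft_torque": the same for the moment, N m; "gripper_width": finger opening in m; "gripper_force": force on a finger pad.
Only numpy, scipy, OpenCV 4.12 (cv2) and the standard library are available. Lean on these libraries where they do the work, as an engineer would, in place of code of your own. Each camera call takes 0.05 s, during which the arm holds its last target. There are 200 camera calls.

## Working session

There is one attempt and no reset: what is moved stays moved. The work goes in short steps, Python scripts to look and compute and a tool call to move; the robot and the scene stay as the last step left them, time stands still between calls to the robot, and variables do not carry over. Pictures are saved under pics/ and viewed, at most 10 in all, crops included, and the job is handed in when it is done.

Besides the shell and the picture viewer there is one more tool, called after ">>>" by a JSON object that holds its "fn" and its "kwargs". servo_tool: Moves the arm, as the interface text tells. Its arguments: {"type":"object","properties":{"moves":{"type":"array","items":{"type":"object","properties":{"xyz":{"type":"array","items":{"type":"number"}},"turn":{"type":"number"},"jaw":{"type":"number"}}}},"newtons":{"type":"number"}},"required":["moves"]}

```bash
mkdir -p pics
cat > h.py <<'E'
import numpy as np, cv2
from workcell import arm
def ray(info,u,v):
    K=info["K"];k=info["k1"];R=np.array(info["R"]);t=np.array(info["t"])
    d=np.array([(u-K[0][2])/K[0][0],(v-K[1][2])/K[1][1]]);s=d.copy()
    for _ in range(20): s=d/(1+k*(s@s))
    return -R.T@t, R.T@np.array([s[0],s[1],1])
def onz(info,u,v,z):
    c,d=ray(info,u,v); return c+d*(z-c[2])/d[2]
def proj(info,X):
    K=np.array(info["K"]);c=np.array(info["R"])@X+np.array(info["t"]);s=c[:2]/c[2]
    s=s*(1+info["k1"]*(s@s)); return K[:2,:2]@s+K[:2,2]
def save(n,img): cv2.imwrite("pics/"+n,img[:,:,::-1])
E
python3 - <<'E'
from h import *
print(arm.observe(), arm.grip_point_offset)
a=arm.read_camera("top");b=arm.read_camera("side")
save("top0.png",a); save("side0.png",b)
for c in("top","side"):
    i=arm.camera_info(c); print(c,-np.array(i["R"]).T@i["t"],i["K"][0][0],i["k1"])
    for n in("block_centre","jig","long_fence","short_fence","glue_bottle"):
        for r in arm.silhouettes(n,c)[:3]:
            ys,xs=np.nonzero(r["region"]); print(n,round(r["p"],2),np.round(r["extent"]),xs.mean().round(1),ys.mean().round(1),len(xs),onz(i,xs.mean(),ys.mean(),.03).round(3))
E
```

```text
{'t': 0.0, 'joint_positions': array([ 1.09153762e+00,  5.28435632e-01,  1.43389381e+00, -2.04260481e-05,
        1.18138720e+00, -1.78488624e-01]), 'dq': array([ 1.57186159e-03, -1.70858238e-04,  1.31429480e-03,  8.98122664e-04,
        7.78060557e-04, -3.15027183e-05]), 'effort': array([ 3.62709193e-05, -4.40045214e+01, -1.76591223e+01,  6.31630886e-02,
        5.81114867e-02, -1.72414275e-04]), 'ee_pos': array([0.18479044, 0.59629752, 0.22159309]), 'eef_rot': array([-3.13949906e+00, -3.58517504e-04,  2.84082997e+00]), 'wrist_force': array([-0.48574831,  0.55209383,  0.86515509]), 'ft_torque': array([ 0.04355851,  0.07758775, -0.01085479]), 'gripper_force': 0.0, 'gripper_width': 0.08694428382597343} 0.0187
top [0.40925423 0.04480024 1.40291035] 517.5312470127636 0.02736563114681959
block_centre 0.85 [312. 246. 338. 277.] 323.5 263.7 552 [0.435 0.022 0.03 ]
block_centre 0.8 [252. 249. 284. 286.] 265.0 268.1 580 [0.424 0.177 0.03 ]
block_centre 0.6 [282. 205. 312. 231.] 295.4 218.2 585 [0.557 0.095 0.03 ]
jig 0.89 [350. 196. 417. 249.] 382.8 219.8 3175 [ 0.55  -0.137  0.03 ]
long_fenc
[... 201 characters left out ...]
[0.616 0.558 0.03 ]
side [ 0.25872842 -0.93221715  0.59127348] 455.576626117665 -0.1085377199202847
block_centre 0.97 [256. 223. 293. 246.] 275.0 236.3 617 [0.42 0.16 0.03]
block_centre 0.8 [322. 230. 342. 257.] 330.2 245.1 470 [0.55  0.073 0.03 ]
block_centre 0.79 [274. 251. 311. 281.] 290.9 263.5 768 [0.432 0.007 0.03 ]
jig 0.59 [321. 267. 397. 329.] 358.9 298.9 2977 [ 0.542 -0.177  0.03 ]
long_fence 0.63 [363. 277. 382. 307.] 371.6 289.7 273 [ 0.581 -0.151  0.03 ]
short_fence 0.74 [303. 212. 330. 230.] 315.7 220.6 429 [0.551 0.228 0.03 ]
glue_bottle 0.91 [302. 129. 318. 194.] 309.3 167.3 754 [0.646 0.704 0.03 ]
glue_bottle 0.69 [375. 333. 434. 406.] 404.1 364.3 3211 [ 0.554 -0.388  0.03 ]
```

Run:
```python
import cv2
a=cv2.imread("pics/top0.png")[160:310,220:440]; b=cv2.imread("pics/side0.png")[190:340,240:440]
cv2.imwrite("pics/c1.png",cv2.resize(a,None,fx=3.6,fy=3.6,interpolation=cv2.INTER_CUBIC))
```

```text
(no output)
```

View pics/c1.png

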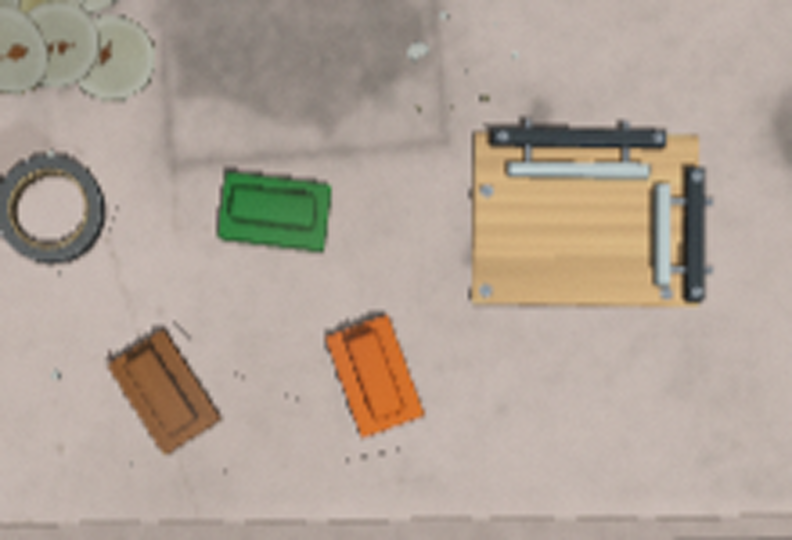

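View pics/side0.png

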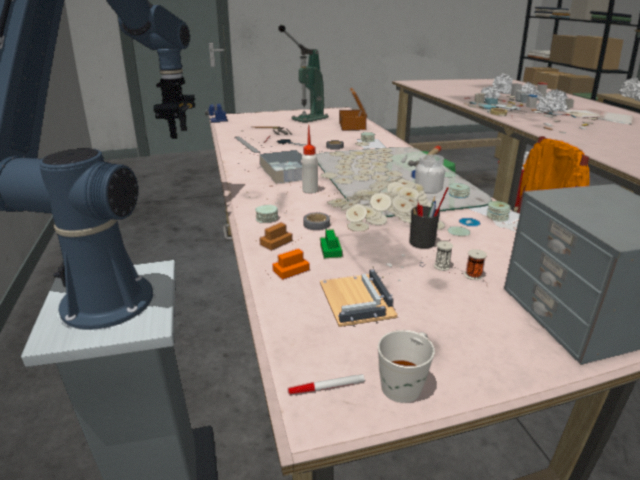

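The candidates in the top view are brown at (265,268), orange at (323,264) and green at (295,218). The description says wooden, so I want the brown one; green and orange are look-alikes, and the enlarged crop confirms this (brown at crop (163,390)). The jig is at about (383,220), with its long fence on the world +x side and its short fence on the world −y side. I'll move above the brown block, turning about −2.27 rad.

>>> {"fn": "servo_tool", "kwargs": {"moves": [{"xyz":[0.3,-0.5,0],"turn":-0.18,"jaw":1},{"xyz":[0.3,-0.5,0],"turn":-0.18,"jaw":1},{"xyz":[0.3,-0.5,0],"turn":-0.18,"jaw":1},{"xyz":[0.3,-0.5,0],"turn":-0.18,"jaw":1},{"xyz":[0.3,-0.5,0],"turn":-0.18,"jaw":1},{"xyz":[0.3,-0.5,0],"turn":-0.18,"jaw":1},{"xyz":[0.3,-0.5,0],"turn":-0.18,"jaw":1},{"xyz":[0.3,-0.5,0],"turn":-0.18,"jaw":1},{"xyz":[0.3,-0.5,0],"turn":-0.18,"jaw":1},{"xyz":[0.3,-0.5,0],"turn":-0.18,"jaw":1}]}}

```text
t: 1.85
ee_pos: [0.3658, 0.296, 0.2228]
eef_rot: [3.141, -0.001, 1.035]
wrist_force: [0.5, -0.1, -0.8]
gripper_width: 0.0872
gripper_force: 0.0
```

>>> {"fn": "servo_tool", "kwargs": {"moves": [{"xyz":[0.3,-0.6,0],"turn":-0.16,"jaw":1},{"xyz":[0.3,-0.6,0],"turn":-0.16,"jaw":1},{"xyz":[0.3,-0.6,0],"turn":-0.16,"jaw":1},{"xyz":[0,0,0],"turn":0,"jaw":1},{"xyz":[0,0,0],"turn":0,"jaw":1}]}}

```text
t: 2.48
ee_pos: [0.4188, 0.1891, 0.2226]
eef_rot: [-3.141, 0.0, 0.561]
wrist_force: [-0.6, -0.6, 0.7]
gripper_width: 0.0869
gripper_force: 0.0
```

Run:
```python
from h import *
s=arm.observe(); print(s["t"],s["ee_pos"],s["eef_rot"])
i=arm.camera_info("wrist"); a=arm.read_camera("wrist"); save("w1.png",a)
print(-np.array(i["R"]).T@i["t"],np.round(i["R"],2).tolist(),i["K"][0][0],i["k1"])
for r in arm.silhouettes("block_centre","wrist")[:3]:
    ys,xs=np.nonzero(r["region"]); print(r["p"],np.round(r["extent"]),cv2.minAreaRect(np.stack([xs,ys],1).astype(np.float32)),onz(i,xs.mean(),ys.mean(),.03))
```

```text
2.475 [0.41880825 0.18914533 0.22258558] [-3.14099989e+00  1.56859046e-04  5.61275566e-01]
[0.48901909 0.23349398 0.38430319] [[0.53, -0.85, -0.0], [-0.81, -0.51, 0.3], [-0.26, -0.16, -0.95]] 399.259919756338 -0.08125741969614121
0.96 [306. 162. 358. 250.] ((331.5, 206.0), (86.0, 53.0), 90.0) [0.42812834 0.18181874 0.03      ]
0.92 [435.  81. 538. 182.] ((487.50006103515625, 133.5), (93.33808135986328, 62.22539520263672), 45.0) [0.55584848 0.10202501 0.03      ]
0.87 [436. 231. 504. 321.] ((466.97027587890625, 278.22161865234375), (56.97913360595703, 83.2262954711914), 17.10272979736328) [0.44143489 0.03122164 0.03      ]
```

View pics/w1.png

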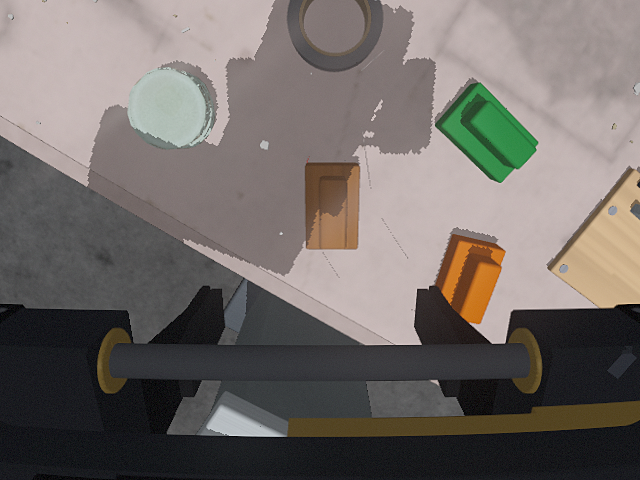

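The wrist picture shows the brown block at (331,206), well aligned with the fingers. The green block is at (487,133), the orange one at (470,278), and the jig is at the right edge. Next I'll fit the block model to the silhouettes from two views.

```bash
cat >> h.py <<'E'
from scipy.optimize import minimize
def box(a,b,z0,z1): return np.array([[x,y,z] for x in(-a,a) for y in(-b,b) for z in(z0,z1)])
BLOCK=[box(.04,.025,0,.024),box(.031,.012,.024,.052)]
JIGBED=[box(.085,.065,0,.010)]
def mask(info,parts,p):
    c,s=np.cos(p[3]),np.sin(p[3]);R=np.array([[c,-s,0],[s,c,0],[0,0,1]]);m=np.zeros((1920,2560),np.uint8)
    for B in parts:
        q=np.array([proj(info,R@v+p[:3]) for v in B])
        h=cv2.convexHull(((q+.5)*4*16).astype(np.int32)); cv2.fillConvexPoly(m,h,1,shift=4)
    return m
def fit(views,parts,p0,step,thick=None):
    big=[(i,cv2.resize(r.astype(np.uint8),(2560,1920),interpolation=cv2.INTER_NEAREST)) for i,r in views]
    def cost(p):
        e=0
        for i,r in big:
            m=mask(i,parts,p); e+=1-(m&r).sum()/max(1,(m|r).sum())
        return e
    s=np.vstack([p0]+[np.array(p0)+np.eye(4)[k]*step[k] for k in range(4)])
    o=minimize(cost,p0,method="Nelder-Mead",options=dict(initial_simplex=s,maxiter=150,xatol=1e-4,fatol=1e-5)); return o.x,o.fun
E
python3 - <<'E'
from h import *
V=[]
for c,x in(("wrist",331),("side",275)):
    i=arm.camera_info(c); arm.read_camera(c)
    r=min(arm.silhouettes("block_centre",c),key=lambda r:abs(np.mean(r["extent"][::2])-x)); print(c,r["p"],r["extent"]); V.append((i,r["region"]))
for v in(V,V[:1],V[1:]):print(fit(v,BLOCK,[.428,.182,0.0,.57],[.01,.01,.005,.08]))
print(arm.observe()["ee_pos"])
E
```

```text
wrist 0.7 [437.9, 83.1, 539.9, 182.4]
side 0.76 [254.3, 222.1, 294.0, 248.4]
(array([ 0.42461621,  0.1882655 , -0.0027284 ,  0.59118883]), np.float64(1.0542857142857143))
(array([0.428, 0.182, 0.   , 0.57 ]), np.float64(1.0))
(array([ 0.42461621,  0.1882655 , -0.0027284 ,  0.59118883]), np.float64(0.05428571428571427))
[0.41870281 0.18965313 0.22255814]
```

>>> {"fn": "servo_tool", "kwargs": {"moves": [{"xyz":[0.1,-0.1,-0.6],"turn":0.02,"jaw":1},{"xyz":[0,0,-0.6],"turn":0,"jaw":1},{"xyz":[0,0,0],"turn":0,"jaw":1},{"xyz":[0,0,0],"turn":0,"jaw":1}]}}

```text
t: 3.28
ee_pos: [0.4257, 0.1833, 0.1513]
eef_rot: [3.141, -0.001, 0.581]
wrist_force: [0.0, 0.3, 0.5]
gripper_width: 0.0873
gripper_force: 0.0
```

Run:
```python
from h import *
V=[]
s=arm.observe();print(s["t"],s["ee_pos"],s["eef_rot"])
i=arm.camera_info("wrist"); a=arm.read_camera("wrist"); u=proj(i,np.array([.426,.184,.03]));print(u)
save("w2.png",a)
for k in range(4):
    for r in arm.silhouettes("block_centre","wrist"):
        e=np.array(r["extent"]); 
        if abs(e[::2].mean()-u[0])<30: V=[(i,r["region"])]; print(r["p"],e)
    if V: break
    i=arm.camera_info("wrist"); arm.read_camera("wrist")
print(fit(V,BLOCK,[.426,.184,0.0,.58],[.01,.01,.005,.08]))
arm.read_camera("side"); i=arm.camera_info("side")
r=[r for r in arm.silhouettes("block_centre","side") if abs(np.mean(r["extent"][::2])-275)<10]
if r: V.append((i,r[0]["region"])); print(fit(V,BLOCK,[.426,.184,0.0,.58],[.01,.01,.005,.08]))
```

```text
3.275 [0.42568236 0.18334364 0.15132598] [ 3.14112667e+00 -1.13221939e-03  5.81468437e-01]
[318.84148326 231.32373405]
0.73 [289.  171.9 359.  285.5]
(array([ 0.42490025,  0.17922859, -0.00257511,  0.56113277]), np.float64(0.01730405446636385))
(array([0.42530502, 0.17987827, 0.0015911 , 0.55429188]), np.float64(0.12263876103025484))
```

>>> {"fn": "servo_tool", "kwargs": {"moves": [{"xyz":[-0.01,-0.05,-0.6],"turn":-0.02,"jaw":1},{"xyz":[0,0,-0.6],"jaw":1,"turn":0},{"xyz":[0,0,-0.5],"jaw":1,"turn":0},{"xyz":[0,0,-0.34],"jaw":1,"turn":0},{"xyz":[0,0,0],"jaw":1,"turn":0},{"xyz":[0,0,0],"jaw":1,"turn":0}], "newtons": 25}}

```text
t: 4.22
ee_pos: [0.4253, 0.1801, 0.029]
eef_rot: [3.141, -0.002, 0.561]
wrist_force: [-0.6, -0.4, 0.0]
gripper_width: 0.087
gripper_force: 0.0
```

>>> {"fn": "servo_tool", "kwargs": {"moves": [{"xyz":[0,0,0],"jaw":0.2,"turn":0},{"xyz":[0,0,0],"jaw":0.2,"turn":0},{"xyz":[0,0,0],"jaw":0.1,"turn":0},{"xyz":[0,0,0],"jaw":0.1,"turn":0},{"xyz":[0,0,0],"jaw":0,"turn":0},{"xyz":[0,0,0],"jaw":0,"turn":0},{"xyz":[0,0,0],"jaw":0,"turn":0},{"xyz":[0,0,0],"jaw":0,"turn":0}]}}

```text
t: 5.22
ee_pos: [0.4246, 0.1799, 0.0281]
eef_rot: [3.142, -0.0, 0.561]
wrist_force: [0.5, -0.4, 0.4]
gripper_width: 0.0237
gripper_force: 25.0
```

>>> {"fn": "servo_tool", "kwargs": {"moves": [{"xyz":[0,0,0.4],"jaw":0,"turn":0},{"xyz":[0,0,0.8],"jaw":0,"turn":0},{"xyz":[0,0,0.8],"jaw":0,"turn":0},{"xyz":[0.1,-0.6,0.6],"jaw":0,"turn":0.1},{"xyz":[0.15,-0.7,0.3],"jaw":0,"turn":0.15},{"xyz":[0.2,-0.7,0],"jaw":0,"turn":0.15},{"xyz":[0.2,-0.7,0],"jaw":0,"turn":0.15},{"xyz":[0.2,-0.7,0],"jaw":0,"turn":0.15},{"xyz":[0.2,-0.7,0],"jaw":0,"turn":0.15},{"xyz":[0.2,-0.7,0],"jaw":0,"turn":0.16}]}}

```text
t: 6.48
ee_pos: [0.499, -0.1091, 0.2016]
eef_rot: [-3.14, -0.001, 1.576]
wrist_force: [0.7, 1.1, -1.8]
gripper_width: 0.0238
gripper_force: 25.0
```

>>> {"fn": "servo_tool", "kwargs": {"moves": [{"xyz":[0,-0.7,0],"jaw":0,"turn":0},{"xyz":[0,-0.7,0],"jaw":0,"turn":0},{"xyz":[0,-0.5,0],"jaw":0,"turn":0},{"xyz":[0,0,0],"jaw":0,"turn":0},{"xyz":[0,0,0],"jaw":0,"turn":0}]}}

```text
t: 7.1
ee_pos: [0.4986, -0.221, 0.2014]
eef_rot: [-3.14, -0.002, 1.57]
wrist_force: [-0.2, 0.6, -2.3]
gripper_width: 0.0241
gripper_force: 25.0
```

Run:
```python
from h import *
s=arm.observe();print(s["t"],s["ee_pos"],s["eef_rot"],s["wrist_force"],s["gripper_width"])
i=arm.camera_info("wrist"); a=arm.read_camera("wrist"); save("w3.png",a)
for n in("jig","long_fence","short_fence","block_centre"):
    for r in arm.silhouettes(n,"wrist")[:2]:
        print(n,r["p"],r["extent"]); np.save(n+"_w.npy",r["region"])
import pickle; pickle.dump(i,open("w3.pkl","wb"))
```

```text
7.1 [ 0.49862576 -0.22104247  0.20142701] [-3.13963349e+00 -1.99451212e-03  1.57048504e+00] [-0.18842856  0.63793247 -2.27654819] 0.024128272655424464
jig 0.81 [304.5, 7.6, 480.1, 225.3]
long_fence 0.64 [411.8, 41.0, 479.7, 174.2]
short_fence 0.68 [319.2, 170.7, 415.4, 225.6]
block_centre 0.74 [262.4, 202.7, 375.3, 396.6]
```

View pics/w3.png

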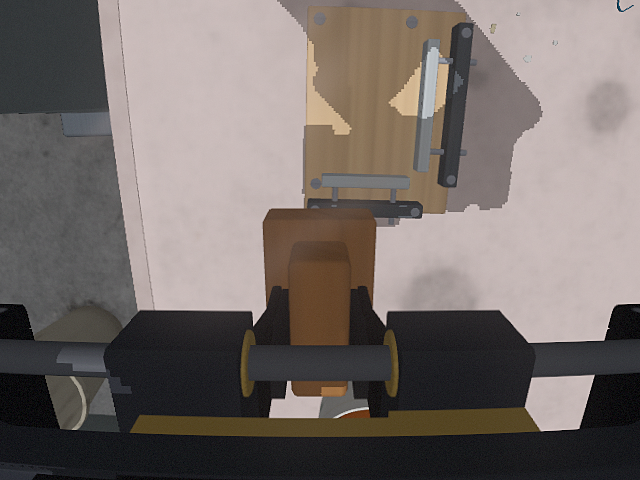

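Run:
```python
import cv2
a=cv2.imread("pics/w3.png")[0:230,290:490]
cv2.imwrite("pics/c3.png",cv2.resize(a,(520,598),interpolation=cv2.INTER_CUBIC)) # 2.6x
```

```text
(no output)
```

View pics/c3.png

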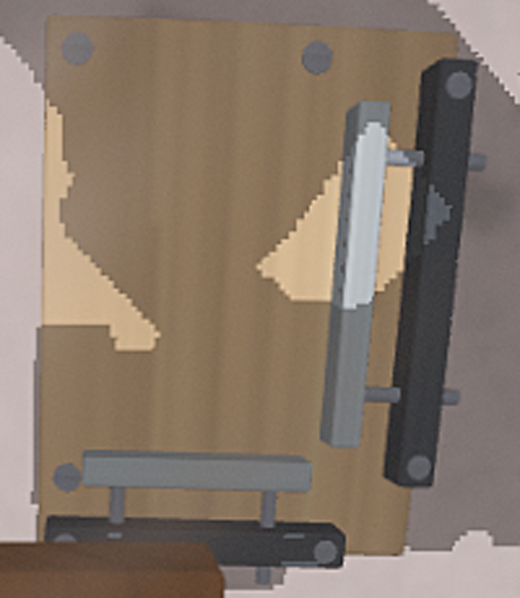

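The enlarged crop (×2.6) shows the bed corners at about (48,16), (458,34) and (405,554). The long fence's foot runs from (347,103) to (322,440) and the short fence's foot from (84,452) to (312,460). I'll back-project these points.

Run:
```python
from h import *
import pickle; i=pickle.load(open("w3.pkl","rb"))
f=lambda x,y,z: onz(i,290+x/2.6-.3,y/2.6-.3,z)[:2]
bed=[(48,16),(458,34),(405,554)]; B=np.array([f(*p,.010) for p in bed]); print(B.round(4))
J=np.array([[-.085,-.065],[-.085,.065],[.085,.065]])
for n,a,b,z in(("long foot",(347,103),(322,440),.010),("long top",(359,103),(335,443),.028),("short foot",(84,452),(312,460),.010),("bedleft",(48,16),(38,540),.010)):
    A,C=f(*a,z),f(*b,z); d=C-A; print(n,A.round(4),C.round(4),np.hypot(*d).round(4),np.arctan2(d[1],d[0]).round(3))
c=B.mean(0)-0;Jm=J.mean(0);Bc=B-c;Jc=J-Jm
th=np.arctan2((Jc[:,0]*Bc[:,1]-Jc[:,1]*Bc[:,0]).sum(),(Jc*Bc).sum());R=np.array([[np.cos(th),-np.sin(th)],[np.sin(th),np.cos(th)]])
o=c-R@Jm; print("origin",o,"yaw",th,"res",Bc-Jc@R.T)
for p in((0,-10),(10,5),(16,11)): print(p,o+R@(np.array(p)/1000))
# refined by IoU on overhead outline check
V=[]
for r in (np.load("block_centre_w.npy"),): print("held",fit([(i,r&(np.arange(480)[:,None]<330))],[BLOCK[0]],[.4986,-.221,.173,1.57],[.004,.004,.004,.04]))
for q in [(-.085,-.065,.01),(-.085,.065,.01),(.085,.065,.01),(-.06,.03,.01),(.045,.03,.01),(-.06,.03,.028),(.045,.03,.028),(.05,-.05,.01),(.05,.025,.01)]:
    w=np.r_[o+R@np.array(q[:2]),q[2]]; u=proj(i,w); print(q,((u+.3-[290,0])*2.6).round(0))
```

```text
[[ 0.4892 -0.0516]
 [ 0.6175 -0.0548]
 [ 0.6135 -0.2226]]
long foot [ 0.5833 -0.0763] [ 0.5814 -0.1829] 0.1067 -1.589
long top [ 0.5826 -0.0793] [ 0.5815 -0.1816] 0.1022 -1.582
short foot [ 0.5005 -0.1872] [ 0.5784 -0.1897] 0.078 -0.032
bedleft [ 0.4892 -0.0516] [ 0.4845 -0.2178] 0.1663 -1.599
origin [ 0.55106524 -0.13749773] yaw -1.5951019202592251 res [[ 0.00106285 -0.00065739]
 [-0.000614   -0.00074498]
 [-0.00044886  0.00140236]]
(0, -10) [ 0.54106819 -0.1372547 ]
(10, 5) [ 0.55582073 -0.14761629]
(16, 11) [ 0.56167314 -0.15376034]
held (array([ 0.50015168, -0.22698562,  0.11993773,  1.81015074]), np.float64(0.28252124844880466))
(-0.085, -0.065, 0.01) [45. 14.]
(-0.085, 0.065, 0.01) [460.  32.]
(0.085, 0.065, 0.01) [406. 558.]
(-0.06, 0.03, 0.01) [344. 110.]
(0.045, 0.03, 0.01) [318. 441.]
(-0.06, 0.03, 0.028) [359.  99.]
(0.045, 0.03, 0.028) [330. 448.]
(0.05, -0.05, 0.01) [ 82. 449.]
(0.05, 0.025, 0.01) [302. 455.]
```

>>> {"fn": "servo_tool", "kwargs": {"moves": [{"xyz":[0.35,0.7,0],"jaw":0,"turn":-0.024},{"xyz":[0.36,0.7,0],"jaw":0,"turn":0},{"xyz":[0,0,-0.6],"jaw":0,"turn":0},{"xyz":[0,0,-0.7],"jaw":0,"turn":0},{"xyz":[0,0,-0.6],"jaw":0,"turn":0},{"xyz":[0,0,-0.4],"jaw":0,"turn":0},{"xyz":[0,0,-0.2],"jaw":0,"turn":0},{"xyz":[0,0,0],"jaw":0,"turn":0},{"xyz":[0,0,0],"jaw":0,"turn":0}]}}

```text
t: 8.48
ee_pos: [0.543, -0.1384, 0.0531]
eef_rot: [3.14, 0.001, 1.547]
wrist_force: [0.9, -0.8, -1.8]
gripper_width: 0.0238
gripper_force: 25.0
```

Run:
```python
from h import *
s=arm.observe();print(s["t"],s["ee_pos"],s["eef_rot"],s["wrist_force"],s["ft_torque"])
i=arm.camera_info("wrist"); a=arm.read_camera("wrist"); save("w4.png",a)
```

```text
8.475 [ 0.54301617 -0.1383559   0.05314937] [3.13960530e+00 8.70987894e-04 1.54693029e+00] [ 0.85596622 -0.78099996 -1.82510323] [-0.11536594  0.02517764  0.00497372]
```

View pics/w4.png

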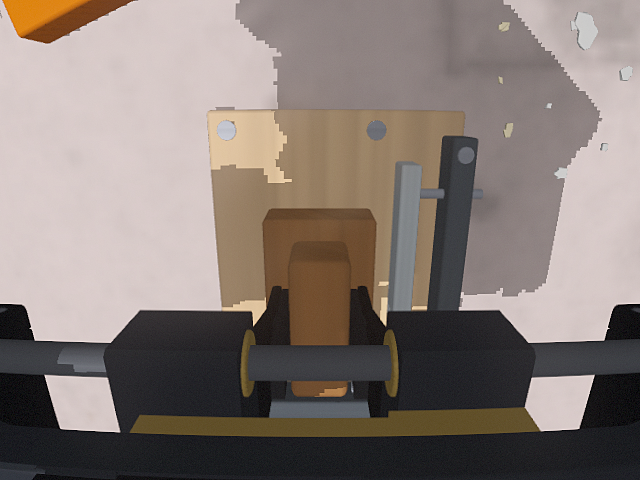

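The wrist picture shows the block at (320,270) over the bed, clear of the long fence at (400,230) and parallel to it. Now I'll lower it gently.

>>> {"fn": "servo_tool", "kwargs": {"moves": [{"xyz":[0,0,-0.12],"jaw":0,"turn":0},{"xyz":[0,0,-0.1],"jaw":0,"turn":0},{"xyz":[0,0,0],"jaw":0,"turn":0},{"xyz":[0,0,0],"jaw":0,"turn":0}]}}

```text
t: 9.02
ee_pos: [0.5421, -0.1381, 0.0388]
eef_rot: [-3.141, -0.0, 1.547]
wrist_force: [0.5, 0.1, -2.1]
gripper_width: 0.0237
gripper_force: 25.0
```

>>> {"fn": "servo_tool", "kwargs": {"moves": [{"xyz":[0,0,-0.015],"jaw":0,"turn":0},{"xyz":[0,0,0],"jaw":0,"turn":0}]}}

```text
t: 9.28
ee_pos: [0.5422, -0.1381, 0.0382]
eef_rot: [3.141, 0.0, 1.547]
wrist_force: [1.1, -0.5, -1.6]
gripper_width: 0.0238
gripper_force: 25.0
```

>>> {"fn": "servo_tool", "kwargs": {"moves": [{"xyz":[0,0,-0.015],"jaw":0,"turn":0},{"xyz":[0,0,0],"jaw":0,"turn":0}]}}

```text
t: 9.52
ee_pos: [0.5422, -0.1381, 0.0381]
eef_rot: [3.141, 0.0, 1.547]
wrist_force: [-1.9, 0.2, 4.8]
gripper_width: 0.0237
gripper_force: 25.0
```

>>> {"fn": "servo_tool", "kwargs": {"moves": [{"xyz":[0,0,-0.01],"jaw":0,"turn":0},{"xyz":[0,0,0],"jaw":0,"turn":0}]}}

```text
t: 9.78
ee_pos: [0.5423, -0.1381, 0.0381]
eef_rot: [3.141, 0.0, 1.547]
wrist_force: [-1.6, 0.8, 9.4]
gripper_width: 0.0239
gripper_force: 25.0
```

>>> {"fn": "servo_tool", "kwargs": {"moves": [{"xyz":[0,0,0.013],"jaw":0,"turn":0},{"xyz":[0.05,-0.03,0],"jaw":0,"turn":0},{"xyz":[0.05,-0.03,0],"jaw":0,"turn":0},{"xyz":[0.05,-0.03,0],"jaw":0,"turn":0},{"xyz":[0,0,0],"jaw":0,"turn":0},{"xyz":[0,0,0],"jaw":0,"turn":0}]}}

```text
t: 10.52
ee_pos: [0.5474, -0.1409, 0.0382]
eef_rot: [-3.134, -0.004, 1.547]
wrist_force: [-7.4, 5.3, 14.0]
gripper_width: 0.0239
gripper_force: 25.0
```

>>> {"fn": "servo_tool", "kwargs": {"moves": [{"xyz":[0.04,-0.04,0],"jaw":0,"turn":0},{"xyz":[0.04,-0.04,0],"jaw":0,"turn":0},{"xyz":[0,0,0],"jaw":0,"turn":0},{"xyz":[0,0,0],"jaw":0,"turn":0}]}}

```text
t: 11.02
ee_pos: [0.5528, -0.1456, 0.0382]
eef_rot: [-3.135, -0.004, 1.547]
wrist_force: [-5.7, 5.9, 13.2]
gripper_width: 0.0239
gripper_force: 25.0
```

>>> {"fn": "servo_tool", "kwargs": {"moves": [{"xyz":[0,0,0.015],"jaw":0,"turn":0},{"xyz":[0,0,0],"jaw":0,"turn":0},{"xyz":[0,0,0],"jaw":0,"turn":0}]}}

```text
t: 11.4
ee_pos: [0.556, -0.1482, 0.0381]
eef_rot: [-3.141, -0.0, 1.546]
wrist_force: [-0.4, 2.4, 2.0]
gripper_width: 0.0237
gripper_force: 25.0
```

>>> {"fn": "servo_tool", "kwargs": {"moves": [{"xyz":[0.025,-0.02,0],"jaw":0,"turn":0},{"xyz":[0.025,-0.02,0],"jaw":0,"turn":0},{"xyz":[0,0,0],"jaw":0,"turn":0},{"xyz":[0,0,0],"jaw":0,"turn":0}]}}

```text
t: 11.9
ee_pos: [0.5565, -0.1486, 0.0382]
eef_rot: [-3.136, -0.004, 1.546]
wrist_force: [-4.1, 5.1, 6.2]
gripper_width: 0.0242
gripper_force: 25.0
```

Run:
```python
from h import *
F=[]
for k in range(4): arm.read_camera("wrist"); F.append(arm.observe()["wrist_force"])
print(np.round(F,1),arm.observe()["ee_pos"],arm.observe()["eef_rot"])
```

```text
[[-3.7  6.   6. ]
 [-4.3  6.2  6.2]
 [-4.1  5.3  6.6]
 [-4.1  5.4  7. ]] [ 0.55648299 -0.14857549  0.03817857] [-3.13607337 -0.00371869  1.54628662]
```

>>> {"fn": "servo_tool", "kwargs": {"moves": [{"xyz":[0,0,0.01],"jaw":0,"turn":0},{"xyz":[0,0,0],"jaw":0,"turn":0},{"xyz":[0,0,0],"jaw":0,"turn":0}]}}

```text
t: 12.48
ee_pos: [0.557, -0.1493, 0.0382]
eef_rot: [-3.137, -0.003, 1.546]
wrist_force: [-3.5, 4.7, 2.2]
gripper_width: 0.0239
gripper_force: 25.0
```

>>> {"fn": "servo_tool", "kwargs": {"moves": [{"xyz":[0.025,-0.02,0],"jaw":0,"turn":0},{"xyz":[0.02,-0.02,0],"jaw":0,"turn":0},{"xyz":[0,0,0],"jaw":0,"turn":0},{"xyz":[0,0,0],"jaw":0,"turn":0}]}}

```text
t: 12.98
ee_pos: [0.5573, -0.1497, 0.0384]
eef_rot: [-3.132, -0.006, 1.546]
wrist_force: [-5.6, 9.1, 7.7]
gripper_width: 0.0237
gripper_force: 25.0
```

>>> {"fn": "servo_tool", "kwargs": {"moves": [{"xyz":[0,0,0.012],"jaw":0,"turn":0},{"xyz":[0,0,0],"jaw":0,"turn":0},{"xyz":[0,0,0],"jaw":0,"turn":0}]}}

```text
t: 13.35
ee_pos: [0.5578, -0.1504, 0.0384]
eef_rot: [-3.133, -0.005, 1.546]
wrist_force: [-5.2, 6.6, 1.8]
gripper_width: 0.0241
gripper_force: 25.0
```

>>> {"fn": "servo_tool", "kwargs": {"moves": [{"xyz":[0.025,-0.01,0.005],"jaw":0,"turn":0},{"xyz":[0.025,0,0.005],"jaw":0,"turn":0},{"xyz":[0,0,0],"jaw":0,"turn":0},{"xyz":[0,0,0],"jaw":0,"turn":0}]}}

```text
t: 13.85
ee_pos: [0.5589, -0.1504, 0.0385]
eef_rot: [-3.129, -0.006, 1.546]
wrist_force: [-7.9, 6.0, 1.9]
gripper_width: 0.0236
gripper_force: 25.0
```

Run:
```python
from h import *
F=[]
i=arm.camera_info("wrist");a=arm.read_camera("wrist");b=arm.read_camera("top");s=arm.read_camera("side")
for k in range(2): arm.read_camera("wrist"); F.append(arm.observe()["wrist_force"])
print(np.mean(F,0).round(1),arm.observe()["ee_pos"],arm.observe()["eef_rot"],arm.observe()["t"])
w=cv2.resize(a[90:340,200:500],None,fx=2,fy=2,interpolation=cv2.INTER_CUBIC)
t=cv2.resize(s[240:340,290:420],(624,480),interpolation=cv2.INTER_CUBIC)
save("w5.png",w);save("s5.png",t)
import pickle;pickle.dump(i,open("w5.pkl","wb"))
```

```text
[-7.7  6.4  2.4] [ 0.55891644 -0.15042236  0.03852544] [-3.12863742 -0.00644099  1.54645886] 14.1
```

View pics/w5.png

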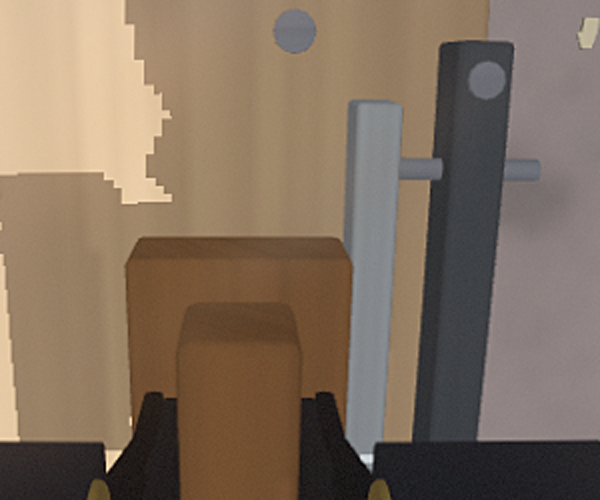

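View pics/s5.png

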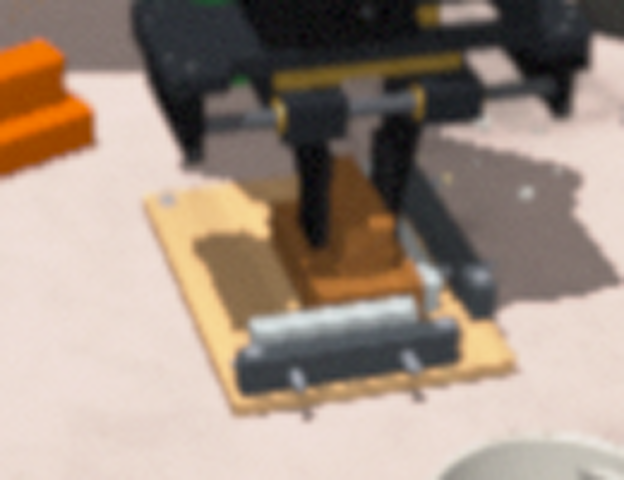

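Both fences are in contact and partly pressed: the block's sole edge meets the long fence at crop (348,300), and the block touches the short fence in the side view. Position and force suggest about 3–4 mm each, so I'll push a little more.

>>> {"fn": "servo_tool", "kwargs": {"moves": [{"xyz":[0.02,-0.03,0.004],"jaw":0,"turn":0},{"xyz":[0.02,-0.03,0.004],"jaw":0,"turn":0},{"xyz":[0,0,0],"jaw":0,"turn":0},{"xyz":[0,0,0],"jaw":0,"turn":0},{"xyz":[0,0,0],"jaw":0,"turn":0},{"xyz":[0,0,0],"jaw":0,"turn":0}]}}

```text
t: 14.85
ee_pos: [0.5593, -0.1515, 0.0388]
eef_rot: [-3.124, -0.011, 1.546]
wrist_force: [-9.1, 11.8, 5.0]
gripper_width: 0.0238
gripper_force: 25.0
```

Run:
```python
from h import *
F=[]
for k in range(3): arm.read_camera("wrist"); F.append(arm.observe()["wrist_force"])
o=arm.observe();print(np.mean(F,0).round(1),o["ee_pos"],o["eef_rot"],o["t"])
import pickle
O=np.array([.5511,-.1375]);th=-1.595;c,s=np.cos(th),np.sin(th);R=np.array([[c,-s],[s,c]])
print("jig mm",(R.T@(o["ee_pos"][:2]-O)*1000).round(1), "force jig", (R.T@np.mean(F,0)[:2]).round(1))
# long fence face top edge in w5: crop (349,130)-(346,300) /2+offset ; rail left edge, and w3 for reference
i5=pickle.load(open("w5.pkl","rb"));i3=pickle.load(open("w3.pkl","rb"))
g=lambda u,v,z:(R.T@(onz(i5,200+u/2-.25,90+v/2-.25,z)[:2]-O)*1000).round(1)
h=lambda x,y,z:(R.T@(onz(i3,290+x/2.6-.3,y/2.6-.3,z)[:2]-O)*1000).round(1)
print("w5 fence right top",g(401,110,.028),g(391,400,.028),"rail left top",g(442,80,.03),g(418,400,.03))
print("w3 fence right top",h(389,105,.028),h(359,443,.028),"rail left top",h(424,75,.03),h(389,470,.03))
```

```text
[-9.6 11.7  4.8] [ 0.559332   -0.15146288  0.03877987] [-3.12417829 -0.01067957  1.54588122] 15.0
jig mm [13.8  8.6] force jig [-11.5  -9.9]
w5 fence right top [-58.7  42. ] [ 8.1 43.5] rail left top [-65.   49.9] [ 7.2 49.4]
w3 fence right top [-58.8  39.3] [43.1 39.3] rail left top [-67.4  48.6] [51.2 49.4]
```

>>> {"fn": "servo_tool", "kwargs": {"moves": [{"xyz":[0.015,0,0.008],"jaw":0,"turn":0},{"xyz":[0.01,0,0.002],"jaw":0,"turn":0},{"xyz":[0,0,0],"jaw":0,"turn":0},{"xyz":[0,0,0],"jaw":0,"turn":0},{"xyz":[0,0,0],"jaw":0,"turn":0},{"xyz":[0,0,0],"jaw":0,"turn":0}]}}

```text
t: 15.75
ee_pos: [0.5597, -0.1515, 0.0389]
eef_rot: [-3.122, -0.011, 1.546]
wrist_force: [-10.5, 10.6, 4.5]
gripper_width: 0.0238
gripper_force: 25.0
```

Run:
```python
from h import *
F=[];P=[]
for k in range(6): arm.read_camera("wrist" if k else "side"); o=arm.observe(); F.append(o["wrist_force"]);P.append(o["ee_pos"])
O=np.array([.5511,-.1375]);th=-1.595;c,s=np.cos(th),np.sin(th);R=np.array([[c,-s],[s,c]])
print(np.mean(F,0).round(1),P[0],P[-1],o["eef_rot"],o["t"],(R.T@(P[-1][:2]-O)*1000).round(1),(R.T@np.mean(F,0)[:2]).round(1))
save("w6.png",np.hstack([cv2.resize(arm.read_camera("wrist")[90:340,200:500],(400,333)),cv2.resize(arm.read_camera("side")[250:340,300:408],(400,333),interpolation=cv2.INTER_CUBIC)]))
```

```text
[-10.2  10.4   3.4] [ 0.55965065 -0.15149526  0.03888994] [ 0.55965484 -0.15151179  0.03888959] [-3.12158015 -0.01094087  1.5461381 ] 16.05 [13.8  8.9] [-10.1 -10.5]
```

View pics/w6.png

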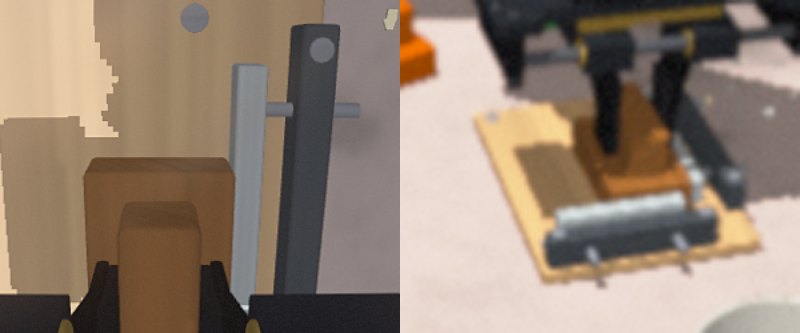

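Force suggests about 5–6 mm of travel on each fence and position about 4 mm, both within range. The block is flat, at rest and still held, so I'm handing it in.

```bash
python3 -c "
from workcell import arm
print(arm.job_done())"
```

```text
the job is handed in; nothing more can be done
None
```

I handed the job in with the wooden block still gripped at 25 N and at rest, flat on the bed and pressing both fences back an estimated 4–6 mm each; no judging result was returned.

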